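Run the fingertips along a curved louvre to close it

ROBOT

A 6-joint arm with a two-finger parallel gripper is mounted at the origin on a cart in front of the work surface, level with it; the furniture and walls round the work are solid. World frame = base frame: x ahead of the robot, y to its left, z up, the work surface at z = 0. Lengths are in m, angles in rad, forces in N, time in s.
With the tool pointing down it reaches from about 0.425 to 0.95 m from the base axis. Payload 3.5 kg.
Tool frame: the origin (TCP) lies at the very end of the fingers, on their centre line; the grasp point (between the pads) lies 19 mm behind it (ctrl.grip_point_offset is the distance from the TCP to the grasp point, in m); z points along the fingers, y is the line along which they close (so a half turn about z gives the same grasp; the last joint's range is limited). The gripper opens to 85 mm and grips with 20 to 120 N. Pads are 22 mm wide; open, the fingers measure 114 mm over their backs; the gripper's body (76 mm by 85 mm) begins 54 mm behind the grasp point. The pads swing forward as they close: fully open they stand 13 mm farther back than shut.
Start: joints at [-1.35, 0.286, 1.577, -0, 1.279, -0.15], TCP at [0.245, -0.629, 0.231] pointing down, gripper open.
Joint ranges: [-2.77, 2.77], [-0.9, 2.22], [0.21, 2.48], [-1.53, 4.67], [0.24, 2.81], [-2.84, 2.84]. Speed limits (rad/s): [2.79, 2.79, 3.14, 3.14, 3.14, 3.14].

INTERFACE

Orientations are given as a unit quaternion [x, y, z, w].
In Python, from plant import telemetry, vision, ctrl gives the robot as it stands.
- The arm moves only by the tool arm_command, never from a script. Its argument "series" is one flat list of numbers, 7 for each row, row after row: the shift along the tool's x, y, z in cm, then the turn, a rotation vector about the tool's x, y, z in degrees, then the closure, from 0 (fully open) to 1 (shut). A call has 1 to 10 rows; each row is the pose to reach, as a shift and turn from the pose commanded when the call began, along the tool's axes at that moment; what a row does not reach only later rows make up. A row lasts 1/12 s, in which the tool goes at most 41.7 mm and 7.16 degrees, less where a joint would pass 70% of its speed; a pose out of reach is approached as far as the arm can. A call with a gripper value outside its range is refused whole. The fingers move at their own pace and stop on an object; "force" is the grip in N (left out, the last holds). Time passes only in rows, so rows that repeat a pose let the fingers close. It gives the time, the measured TCP pose, the force, the opening and the grip force at its end, in the units of the state.
- telemetry.get_state(): the state, without advancing time (a new reading comes with each control period).
- vision.read_camera(name): name is "scene" or "top"; returns a dict with "color" (420x560x3 uint8, blue, green, red), "K" (3x3 intrinsics, pixels), "rvec" (rotation vector, rad) and "tvec" (3), from world to camera coordinates, as OpenCV has them. Camera axes: x right, y down, z forward; pixel columns grow to the right and rows downward; lengths in m; the calibration is good to about 2 mm. A picture is of the moment at which its call begins. There is no depth.
- ctrl.sign_off(): hands the job in; it is judged then, once.
The state is a dict: "time": time; "qpos": joint angles; "dq": joint speeds; "joint_efforts": joint torques, N m; "eef_pos": TCP position; "tcp_rot": TCP orientation; "contact_force": force on the tool from outside, world axes, zero at the start; "wrist_torque": the same for the moment, N m; "opening": opening from 0.0 (shut) to 1.0 (fully open); "finger_force": force on a finger pad.
Only numpy, scipy, OpenCV 4.12 (cv2) and the standard library are available. Lean on these libraries where they do the work, as an engineer would, in place of code of your own. Each camera call takes 0.05 s, during which the arm holds its last target. There are 200 camera calls.

TASK

Close the curved model louvre: run your fingertips lightly along the row of upright blades, from blade 1 at the left end of the curve to blade 7 at the right end, so that the blades are laid over flat in turn, one after the other. This is done by touch alone: do not lift the louvre or shove it along the bench, and leave the wax block, the marker pen and the pot where they are.

Things in the scene. Friction and masses are not known exactly. Their poses are not given: they have to be found in the camera images.
- panel: Louvre: loose plywood base (0.9 kg, 12 mm thick, 60 mm wide) curved in plan, with seven grey blades in a row along its middle, on an arc of radius 130 mm about x = -104 mm, y = 0 of its frame; edge rails 15 mm high. Base ends 25 mm before blade 1, 38 mm after blade 7. Slides if pushed over a few N. Origin: underside, mid-row; x to the outer side of the arc, y to the blade 1 end.
- wax_block: Green wax block 50 x 70 x 30 mm high, loose, inside the curve; bystander. Origin at the centre of its underside.
- marker_pen: White marker pen, 135 mm long and 16 mm thick, lying loose outside the curve; bystander. Origin under its middle, its length along its y.
- pot: Small casting pot, 68 mm across and 62 mm high, loose, outside the curve near the blade 7 end; bystander. Origin at the centre of its underside.
- hinge_1 (a point): Middle of the hinge at the foot of blade 1, 16 mm above the bench, 4 mm above the base board. Blade 1 is the first, at the panel's +y end (the left end seen from the robot). The hinge line is horizontal and radial to the arc; hinges are 40 mm apart along the arc. Axes as the panel's.
- blade_1 (a joint): Angle of blade 1 (rad): 0 upright, 1.52 lying flat; starts at 0 to 0.35, flat above 1.2. It folds along the arc, towards the blade 7 end. Blade: 36 mm wide across the row, 34 mm tall above its hinge, 3 mm thick. Hinge friction (0.006 N m) keeps it where it is left.
- hinge_2 (a point): Middle of the hinge at the foot of blade 2, 16 mm above the bench, 4 mm above the base board. Next after blade 1. The hinge line is horizontal and radial to the arc; hinges are 40 mm apart along the arc. Axes as the panel's.
- blade_2 (a joint): Angle of blade 2 (rad): 0 upright, 1.52 lying flat; starts at 0 to 0.35, flat above 1.2. It folds along the arc, towards the blade 7 end. Blade: 36 mm wide across the row, 34 mm tall above its hinge, 3 mm thick. Hinge friction (0.006 N m) keeps it where it is left.
- hinge_3 (a point): Middle of the hinge at the foot of blade 3, 16 mm above the bench, 4 mm above the base board. Next after blade 2. The hinge line is horizontal and radial to the arc; hinges are 40 mm apart along the arc. Axes as the panel's.
- blade_3 (a joint): Angle of blade 3 (rad): 0 upright, 1.52 lying flat; starts at 0 to 0.35, flat above 1.2. It folds along the arc, towards the blade 7 end. Blade: 36 mm wide across the row, 34 mm tall above its hinge, 3 mm thick. Hinge friction (0.006 N m) keeps it where it is left.
- hinge_4 (a point): Middle of the hinge at the foot of blade 4, 16 mm above the bench, 4 mm above the base board. Next after blade 3. The hinge line is horizontal and radial to the arc; hinges are 40 mm apart along the arc. Axes as the panel's.
- blade_4 (a joint): Angle of blade 4 (rad): 0 upright, 1.52 lying flat; starts at 0 to 0.35, flat above 1.2. It folds along the arc, towards the blade 7 end. Blade: 36 mm wide across the row, 34 mm tall above its hinge, 3 mm thick. Hinge friction (0.006 N m) keeps it where it is left.
- hinge_5 (a point): Middle of the hinge at the foot of blade 5, 16 mm above the bench, 4 mm above the base board. Next after blade 4. The hinge line is horizontal and radial to the arc; hinges are 40 mm apart along the arc. Axes as the panel's.
- blade_5 (a joint): Angle of blade 5 (rad): 0 upright, 1.52 lying flat; starts at 0 to 0.35, flat above 1.2. It folds along the arc, towards the blade 7 end. Blade: 36 mm wide across the row, 34 mm tall above its hinge, 3 mm thick. Hinge friction (0.006 N m) keeps it where it is left.
- hinge_6 (a point): Middle of the hinge at the foot of blade 6, 16 mm above the bench, 4 mm above the base board. Next after blade 5. The hinge line is horizontal and radial to the arc; hinges are 40 mm apart along the arc. Axes as the panel's.
- blade_6 (a joint): Angle of blade 6 (rad): 0 upright, 1.52 lying flat; starts at 0 to 0.35, flat above 1.2. It folds along the arc, towards the blade 7 end. Blade: 36 mm wide across the row, 34 mm tall above its hinge, 3 mm thick. Hinge friction (0.006 N m) keeps it where it is left.
- hinge_7 (a point): Middle of the hinge at the foot of blade 7, 16 mm above the bench, 4 mm above the base board. The last blade. The hinge line is horizontal and radial to the arc; hinges are 40 mm apart along the arc. Axes as the panel's.
- blade_7 (a joint): Angle of blade 7 (rad): 0 upright, 1.52 lying flat; starts at 0 to 0.35, flat above 1.2. It folds along the arc, onward, away from blade 6. Blade: 36 mm wide across the row, 34 mm tall above its hinge, 3 mm thick. Hinge friction (0.006 N m) keeps it where it is left.

How it is judged:
On the way, in this order (a step that is already met when the one before it is completed fails the run):
1. blade 1 is laid flat while blade 2 still stands (value of joint blade_1 above 1.2 rad and value of joint blade_2 below 1.2 rad), for 0.05 s.
2. blade 2 is laid flat while blade 3 still stands (value of joint blade_2 above 1.2 rad and value of joint blade_3 below 1.2 rad), for 0.05 s.
3. blade 3 is laid flat while blade 4 still stands (value of joint blade_3 above 1.2 rad and value of joint blade_4 below 1.2 rad), for 0.05 s.
4. blade 4 is laid flat while blade 5 still stands (value of joint blade_4 above 1.2 rad and value of joint blade_5 below 1.2 rad), for 0.05 s.
5. blade 5 is laid flat while blade 6 still stands (value of joint blade_5 above 1.2 rad and value of joint blade_6 below 1.2 rad), for 0.05 s.
6. blade 6 is laid flat while blade 7 still stands (value of joint blade_6 above 1.2 rad and value of joint blade_7 below 1.2 rad), for 0.05 s.
7. all seven blades lie flat (value of joint each of blade_1, blade_2, blade_3, blade_4, blade_5, blade_6, blade_7 above 1.2 rad), for 0.1 s.
At the end, for the whole second after the job is handed in: All seven blades lie flat (each joint above 1.2 rad, within about 20 degrees of level), the louvre lies still on the bench within 30 mm of where it was, and the wax block, marker pen and pot are within 20 mm of where they were (all of step 7 and distance of panel from where it was at the start of the episode below 0.03 m and linear speed of panel below 0.02 m/s and distance of each of wax_block, marker_pen, pot from where it was at the start of the episode below 0.02 m); the robot touches nothing.
It fails at once if the louvre is pressed or pushed hard (over 25 N) (contact force between the fingers and panel above 25 N).
It fails at once if the louvre is shoved along the bench (over 30 mm) (distance of panel from where it was at the start of the episode above 0.03 m).
It fails at once if the louvre is lifted or tipped (height (world z) of panel above 0.01 m or angle between panel's own z axis and vertical above 0.1 rad).
It fails at once if the wax block, the marker pen or the pot is moved, lifted or tipped (distance of any of wax_block, marker_pen, pot from where it was at the start of the episode above 0.02 m or angle between pot's own z axis and vertical above 0.3 rad).
It also fails if it takes over 51 s, if anything falls off the work surface, if the arm or the gripper's body presses on something with over 40 N, if the wrist force passes 120 N, or if a joint passes its speed limit or range.

## Working session

There is one attempt and no reset: what is moved stays moved. The work goes in short steps, Python scripts to look and compute and a tool call to move; the robot and the scene stay as the last step left them, time stands still between calls to the robot, and variables do not carry over. Pictures are saved under pics/ and viewed, at most 10 in all, crops included, and the job is handed in when it is done.

Besides the shell and the picture viewer there is one more tool, called after "Request:" by a JSON object that holds its "method" and its "body". arm_command: Moves the arm, as the interface text tells. Its arguments: {"type":"object","properties":{"series":{"type":"array","items":{"type":"number"}},"force":{"type":"number"}},"required":["series"]}

```bash
mkdir -p pics; python3 - <<'E'
from plant import telemetry, vision, ctrl
import cv2,pickle
s=telemetry.get_state();print(s)
d={}
for n in("scene","top"):
    c=vision.read_camera(n);d[n]=c;cv2.imwrite(f"pics/{n}0.png",cv2.resize(c["color"],(784,588)) )
    print(n,c["K"].tolist(),c["rvec"],c["tvec"])
pickle.dump(d,open("c0.pkl","wb"))
E
```

```text
{'time': 0.0, 'qpos': array([-1.35002229e+00,  2.87201274e-01,  1.57818805e+00, -8.08956672e-07,
        1.27861644e+00, -1.49994746e-01]), 'dq': array([ 0.00081727, -0.00116576, -0.00140275,  0.00050137, -0.00041336,
       -0.00011823]), 'joint_efforts': array([-4.47650143e-05, -4.05980873e+01, -2.92622817e+01, -1.48271392e-04,
        5.94226949e-03,  2.58665089e-06]), 'eef_pos': array([ 0.24445733, -0.62846385,  0.22991747]), 'tcp_rot': array([ 9.82864734e-01,  1.84324333e-01, -4.30774381e-05, -1.20578141e-03]), 'contact_force': array([-0.34619167,  0.48680604, -0.1195383 ]), 'wrist_torque': array([ 0.04097978, -0.00018316, -0.04204939]), 'finger_force': 0.0, 'opening': 1.0015645356439589}
scene [[534.0743871190858, 0.0, 276.9070431702287], [0.0, 534.0743871190858, 210.44167111307647], [0.0, 0.0, 1.0]] [ 0.82898375 -2.57551236  1.0611519 ] [0.47791869 0.27693396 0.80493076]
top [[453.6348289154543, 0.0, 280.53965828955734], [0.0, 453.6348289154543, 207.11877752332117], [0.0, 0.0, 1.0]] [ 2.11268541 -2.14294885  0.13813373] [0.03063831 0.58858923 0.80701377]
```

View pics/top0.png

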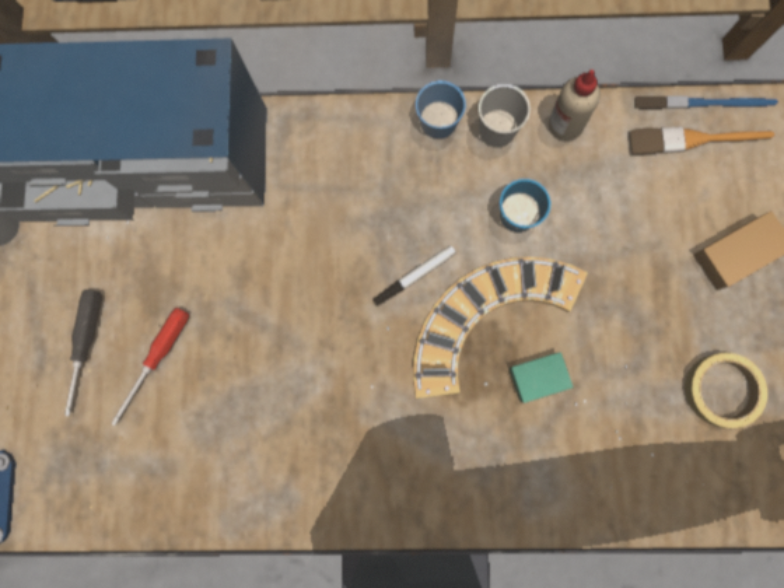

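View pics/scene0.png

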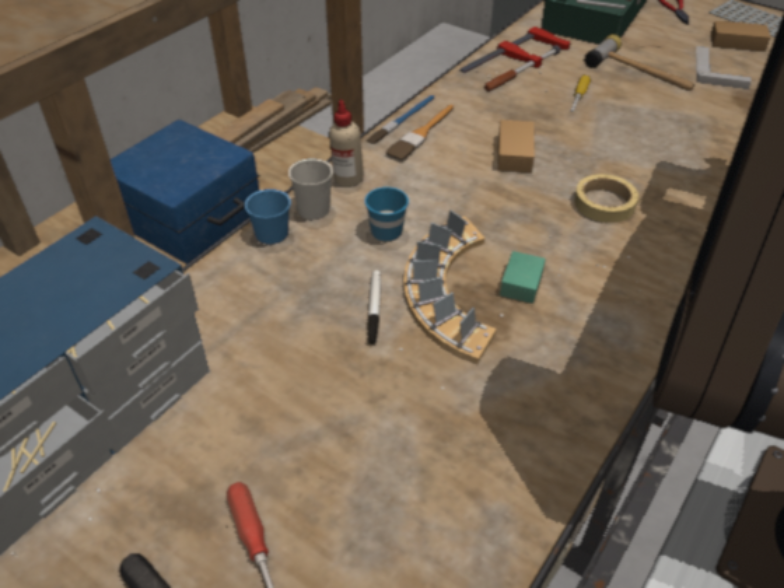

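The top view shows the louvre with blade 1 at (435,373) and blade 7 at (557,278). The pot is at (523,205), the pen at (415,275) and the wax block at (541,377). I'll enlarge the louvre for the pose fit.

```bash
python3 - <<'E'
import cv2,pickle
d=pickle.load(open("c0.pkl","rb"))
c=d["top"]["color"][170:295,285:435]
cv2.imwrite("pics/crop_top.png",cv2.resize(c,None,fx=4.8,fy=4.8,interpolation=cv2.INTER_CUBIC))
E
```

```text
(no output)
```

View pics/crop_top.png

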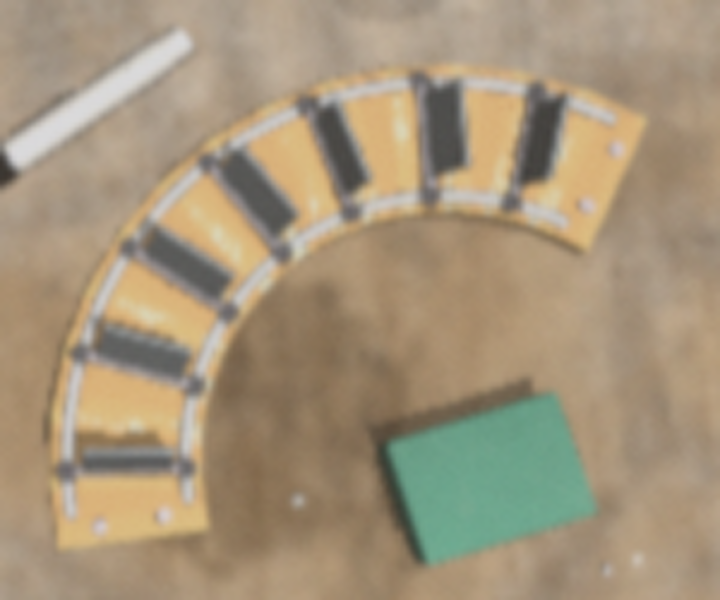

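The enlarged crop shows the hinge knobs clearly, from blade 1 at (66,470)/(186,468) to blade 7 at (536,90)/(512,202). Base corners are at (58,550), (208,530), (645,120) and (588,250). Next I fit the pose.

```bash
cat > h.py <<'E'
import numpy as np,cv2,pickle
from scipy.optimize import least_squares
def proj(c,P): return cv2.projectPoints(np.array(P,float),c["rvec"],c["tvec"],c["K"],None)[0][:,0]
def ray(c,uv,z):
    R=cv2.Rodrigues(c["rvec"])[0];t=np.ravel(c["tvec"]);o=-R.T@t
    d=R.T@np.linalg.inv(c["K"])@np.array([*uv,1.]);return o+d*(z-o[2])/d[2]
E
python3 - <<'E'
from h import *
d=pickle.load(open("c0.pkl","rb"));c=d["top"]
f=lambda L:(np.array(L)+.5)/4.8-.5+[285,170]
o=f([(66,470),(80,354),(129,247),(208,161),(307,104),(421,79),(536,90)])
i=f([(186,468),(194,385),(229,312),(283,254),(351,212),(430,196),(512,202)])
cr=f([(58,550),(208,530),(645,120),(588,250)])
a=(3-np.arange(7))*40/130; ae=[a[0]+25/130,a[-1]-38/130]
def pts(p):
    cx,cy,th,ro,ri,z=p
    g=lambda r,a,z:np.c_[cx+r*np.cos(a+th),cy+r*np.sin(a+th),z+0*a]
    return np.r_[g(ro,a,z),g(ri,a,z),g(.16,np.array([ae[0]]),.012),g(.1,np.array([ae[0]]),.012),g(.16,np.array([ae[1]]),.012),g(.1,np.array([ae[1]]),.012)]
uv=np.r_[o,i,cr]
s=least_squares(lambda p:(proj(c,pts(p))-uv).ravel(),[.6,-.1,.6,.152,.108,.018],loss='soft_l1')
p=s.x;print(p,np.abs(s.fun).reshape(-1,2).round(1).tolist())
cx,cy,th=p[:3]
np.save("fit.npy",p)
for k in range(7):
    b=a[k]+th;print(k+1,np.round([cx+.13*np.cos(b),cy+.13*np.sin(b)],4),'tangent',np.round([np.sin(b),-np.cos(b)],3),round(np.degrees(b),1))
q=lambda u,z:ray(c,np.array(u)/1.4,z)[:2].round(3)
print('pot top',q((525,197),.062),'wax',q((541,374),.03),'pen',q((455,249),.01),q((376,300),.01))
# scene check overlay
im=cv2.resize(d["scene"]["color"][140:270,280:360],None,fx=4,fy=4)
for u in proj(d["scene"],pts(p)): cv2.circle(im,tuple(int(v) for v in (u-[280,140])*4),3,(0,0,255),-1)
cv2.imwrite("pics/ov.png",im)
E
```

```text
[ 0.47797063 -0.16348398  0.66083247  0.15420904  0.10660305  0.0162872 ] [[0.1, 0.3], [0.0, 0.1], [0.1, 0.0], [0.2, 0.2], [0.0, 0.1], [0.1, 0.2], [0.3, 0.0], [0.1, 0.1], [0.2, 0.3], [0.2, 0.1], [0.1, 0.3], [0.2, 0.1], [0.2, 0.1], [0.1, 0.2], [0.5, 0.1], [0.0, 2.8], [0.3, 0.3], [2.7, 0.5]]
1 [ 0.4763 -0.0335] tangent [1.    0.013] 90.8
2 [ 0.5157 -0.0391] tangent [ 0.957 -0.29 ] 73.1
3 [ 0.5516 -0.0564] tangent [ 0.824 -0.567] 55.5
4 [ 0.5806 -0.0837] tangent [ 0.614 -0.789] 37.9
5 [ 0.5999 -0.1185] tangent [ 0.346 -0.938] 20.2
6 [ 0.6078 -0.1576] tangent [ 0.045 -0.999] 2.6
7 [ 0.6035 -0.1972] tangent [-0.259 -0.966] -15.0
pot top [ 0.71  -0.157] wax [ 0.475 -0.174] pen [ 0.652 -0.065] [0.581 0.047]
```

View pics/ov.png

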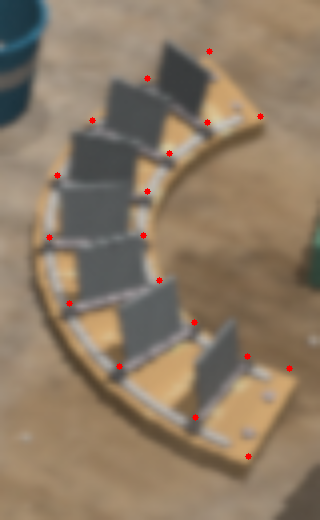

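The overlay agrees with the scene view to about 2 px, and the top-view fit residual is under 0.3 px at the knobs. The plan is to sweep with shut fingers and the tool's y axis along the arc, at TCP z of about 0.023. That passes between the rails and tips each blade to about 1.33 rad.

```bash
cat >> h.py <<'E'
from scipy.spatial.transform import Rotation as Ro
from plant import telemetry
def rows(T):
    """T: list of (x,y,z,yaw deg of tool x) -> rows from measured pose"""
    s=telemetry.get_state();R=Ro.from_quat(s["tcp_rot"]);L=[]
    for x,y,z,w in T:
        G=Ro.from_euler('z',w,degrees=True)*Ro.from_euler('x',180,degrees=True)
        L.append(np.r_[R.inv().apply(np.array([x,y,z])-s["eef_pos"])*100,(R.inv()*G).as_rotvec(degrees=True)].round(2).tolist())
    print(s["time"],s["eef_pos"].round(4),s["contact_force"].round(2),round(s["opening"],2))
    for r in L:print(r)
def arc(S,z,r=.13):
    """waypoints at arc length S (m) past hinge 1"""
    cx,cy,th=np.load("fit.npy")[:3];T=[]
    for s in S:
        b=th+(3*.04-s)/.13;T.append((cx+r*np.cos(b),cy+r*np.sin(b),z,np.degrees(b)))
    return T
E
python3 -c "
from h import *
rows([(.46,-.3,.2,60)]+arc([-.03],.12))"
```

```text
0.1 [ 0.2445 -0.6285  0.2301] [-0.06 -0.23  0.11] 1.0
[31.99, -22.8, 3.06, -0.11, -0.06, -38.75]
[40.26, -47.76, 11.12, -0.09, -0.1, -82.73]
```

Request:
{"method": "arm_command", "body": {"series": [32, -22.8, 3, 0, 0, -38.7, 1, 32, -22.8, 3, 0, 0, -38.7, 1, 32, -22.8, 3, 0, 0, -38.7, 1, 32, -22.8, 3, 0, 0, -38.7, 1, 32, -22.8, 3, 0, 0, -38.7, 1, 32, -22.8, 3, 0, 0, -38.7, 1, 32, -22.8, 3, 0, 0, -38.7, 1, 32, -22.8, 3, 0, 0, -38.7, 1, 32, -22.8, 3, 0, 0, -38.7, 1, 32, -22.8, 3, 0, 0, -38.7, 1], "force": 40}}

```text
time: 0.93
eef_pos: [0.4615, -0.2963, 0.2003]
tcp_rot: [0.866, 0.501, 0.0, -0.001]
contact_force: [0.6, -0.5, -0.2]
opening: 0.004
finger_force: 0.0
```

```bash
python3 -c "
from h import *
rows(arc([-.03],.12))"
```

```text
0.9333 [ 0.4615 -0.2963  0.2003] [ 0.57 -0.51 -0.23] 0.0
[21.7, -14.18, 8.1, -0.06, -0.14, -43.85]
```

Request:
{"method": "arm_command", "body": {"series": [21.7, -14.2, 8.1, 0, 0, -43.9, 1, 21.7, -14.2, 8.1, 0, 0, -43.9, 1, 21.7, -14.2, 8.1, 0, 0, -43.9, 1, 21.7, -14.2, 8.1, 0, 0, -43.9, 1, 21.7, -14.2, 8.1, 0, 0, -43.9, 1, 21.7, -14.2, 8.1, 0, 0, -43.9, 1, 21.7, -14.2, 8.1, 0, 0, -43.9, 1, 21.7, -14.2, 8.1, 0, 0, -43.9, 1, 21.7, -14.2, 8.1, 0, 0, -43.9, 1, 21.7, -14.2, 8.1, 0, 0, -43.9, 1]}}

```text
time: 1.77
eef_pos: [0.4465, -0.0422, 0.1207]
tcp_rot: [0.617, 0.787, -0.0, 0.001]
contact_force: [-0.1, -0.8, 0.1]
opening: 0.002
finger_force: 0.0
```

```bash
python3 - <<'E'
from h import *
from plant import vision
c=vision.read_camera("scene")
cv2.imwrite("pics/s1.png",cv2.resize(c["color"][60:290,230:430],None,fx=2.5,fy=2.5,interpolation=cv2.INTER_CUBIC))
rows(arc([-.032],.023))
print(telemetry.get_state()["tcp_rot"])
E
```

```text
1.8167 [ 0.4467 -0.0427  0.121 ] [ 0.18 -0.29  0.21] -0.0
[0.53, -0.09, 9.8, 0.06, 0.06, -1.08]
[6.17187293e-01 7.86815937e-01 1.00472062e-04 7.18606954e-04]
```

View pics/s1.png

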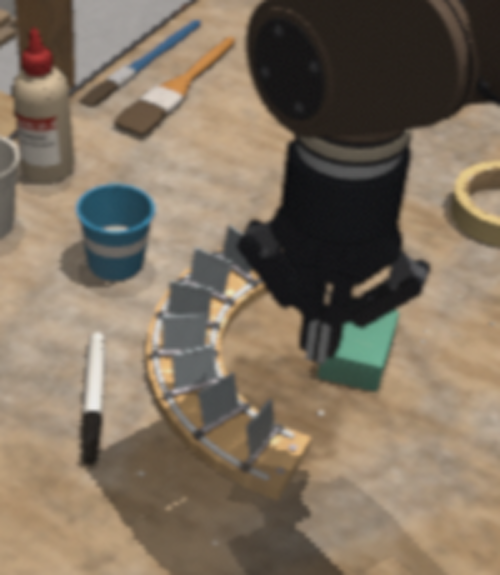

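The view shows shut fingertips at (318,355), hovering before blade 1 with all blades upright and the wrist clear of the pot. I'll descend, then sweep.

Request:
{"method": "arm_command", "body": {"series": [0.5, -0.1, 3, 0, 0, -1, 1, 0.5, -0.1, 6, 0, 0, -1, 1, 0.5, -0.1, 8.5, 0, 0, -1, 1, 0.5, -0.1, 9.7, 0, 0, -1, 1, 0.5, -0.1, 9.7, 0, 0, -1, 1, 0.5, -0.1, 9.7, 0, 0, -1, 1]}}

```text
time: 2.32
eef_pos: [0.4441, -0.0382, 0.0234]
tcp_rot: [0.611, 0.792, -0.0, -0.0]
contact_force: [0.1, -0.4, 0.3]
opening: -0.004
finger_force: 0.0
```

```bash
python3 -c "
from h import *
rows(arc(np.arange(-.025,.03,.006),.0225))"
```

```text
2.3167 [ 0.4441 -0.0382  0.0234] [ 0.11 -0.36  0.26] -0.0
[0.01, 0.76, 0.08, -0.03, -0.01, 2.96]
[-0.04, 1.36, 0.08, -0.03, -0.01, 5.6]
[-0.11, 1.96, 0.08, -0.03, -0.01, 8.25]
[-0.21, 2.55, 0.08, -0.03, -0.01, 10.89]
[-0.34, 3.13, 0.08, -0.03, -0.01, 13.54]
[-0.49, 3.71, 0.08, -0.03, -0.01, 16.18]
[-0.67, 4.29, 0.08, -0.03, -0.01, 18.83]
[-0.88, 4.85, 0.08, -0.03, -0.01, 21.47]
[-1.11, 5.4, 0.08, -0.03, -0.01, 24.12]
[-1.37, 5.94, 0.08, -0.03, -0.01, 26.76]
```

Request:
{"method": "arm_command", "body": {"series": [0, 0.8, 0.05, 0, 0, 3, 1, 0, 1.4, 0.05, 0, 0, 5.6, 1, -0.1, 2, 0.05, 0, 0, 8.3, 1, -0.2, 2.6, 0.05, 0, 0, 10.9, 1, -0.3, 3.1, 0.05, 0, 0, 13.5, 1, -0.5, 3.7, 0.05, 0, 0, 16.2, 1, -0.7, 4.3, 0.05, 0, 0, 18.8, 1, -0.9, 4.8, 0.05, 0, 0, 21.5, 1, -0.9, 4.8, 0.05, 0, 0, 21.5, 1]}}

```text
time: 3.07
eef_pos: [0.4955, -0.0348, 0.0254]
tcp_rot: [0.748, 0.664, 0.002, 0.002]
contact_force: [0.1, -0.4, 0.4]
opening: -0.001
finger_force: 0.0
```

```bash
python3 - <<'E'
from h import *
from plant import vision
c=vision.read_camera("scene")
cv2.imwrite("pics/s2.png",cv2.resize(c["color"][130:290,250:400],None,fx=3.6,fy=3.6,interpolation=cv2.INTER_CUBIC))
rows(arc(np.arange(.024,.081,.006),.0225))
E
```

```text
3.1167 [ 0.4946 -0.0345  0.0249] [-0.69 -0.69  0.18] -0.0
[-0.02, 0.56, 0.24, 0.24, 0.04, 3.18]
[-0.07, 1.15, 0.24, 0.24, 0.03, 5.83]
[-0.14, 1.75, 0.25, 0.24, 0.02, 8.47]
[-0.24, 2.34, 0.25, 0.24, 0.02, 11.11]
[-0.37, 2.93, 0.25, 0.24, 0.01, 13.76]
[-0.53, 3.51, 0.25, 0.24, 0.01, 16.4]
[-0.71, 4.08, 0.26, 0.24, 0.0, 19.05]
[-0.92, 4.64, 0.26, 0.24, -0.0, 21.69]
[-1.16, 5.19, 0.26, 0.24, -0.01, 24.34]
[-1.41, 5.73, 0.26, 0.24, -0.02, 26.98]
```

View pics/s2.png

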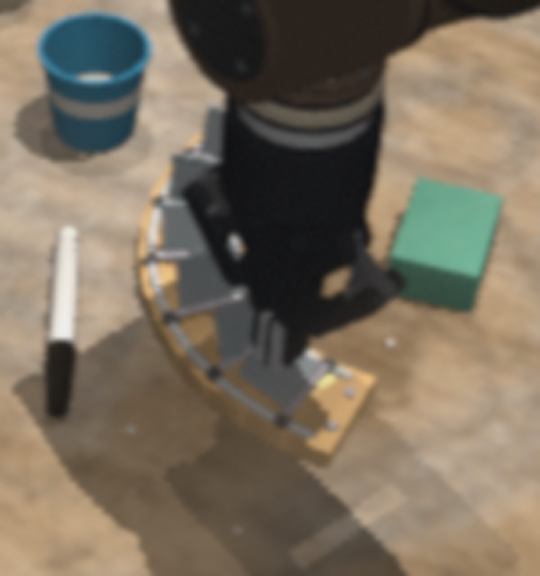

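Blade 1 lies over under the fingertips at (270,340) and blade 2 stands. TCP z is 2 mm high, so I'll continue with a small downward correction.

Request:
{"method": "arm_command", "body": {"series": [0, 0.6, 0.2, 0, 0, 3.2, 1, -0.1, 1.2, 0.2, 0, 0, 5.8, 1, -0.1, 1.7, 0.2, 0, 0, 8.5, 1, -0.2, 2.3, 0.2, 0, 0, 11.1, 1, -0.4, 2.9, 0.2, 0, 0, 13.8, 1, -0.5, 3.5, 0.2, 0, 0, 16.4, 1, -0.7, 4.1, 0.2, 0, 0, 19, 1, -0.7, 4.1, 0.2, 0, 0, 19, 1]}}

```text
time: 3.78
eef_pos: [0.534, -0.0462, 0.0222]
tcp_rot: [0.847, 0.532, 0.001, 0.001]
contact_force: [-0.2, 0.4, -0.3]
opening: -0.002
finger_force: 0.0
```

```bash
python3 -c "
from h import *
rows(arc(np.arange(.066,.122,.006),.023))"
```

```text
3.7833 [ 0.534  -0.0462  0.0222] [-0.22  0.44 -0.28] -0.0
[-0.02, 0.64, -0.08, 0.17, -0.03, 2.66]
[-0.06, 1.23, -0.08, 0.17, -0.03, 5.3]
[-0.13, 1.83, -0.08, 0.17, -0.04, 7.95]
[-0.22, 2.42, -0.07, 0.17, -0.04, 10.59]
[-0.35, 3.01, -0.07, 0.17, -0.05, 13.23]
[-0.5, 3.59, -0.07, 0.17, -0.05, 15.88]
[-0.68, 4.16, -0.07, 0.17, -0.05, 18.52]
[-0.88, 4.73, -0.07, 0.17, -0.06, 21.17]
[-1.11, 5.28, -0.07, 0.17, -0.06, 23.81]
[-1.36, 5.83, -0.06, 0.16, -0.07, 26.46]
```

Request:
{"method": "arm_command", "body": {"series": [0, 0.6, 0, 0, 0, 2.7, 1, -0.1, 1.2, 0, 0, 0, 5.3, 1, -0.1, 1.8, 0, 0, 0, 8, 1, -0.2, 2.4, 0, 0, 0, 10.6, 1, -0.4, 3, 0, 0, 0, 13.2, 1, -0.5, 3.6, 0, 0, 0, 15.9, 1, -0.7, 4.2, 0, 0, 0, 18.5, 1, -0.7, 4.2, 0, 0, 0, 18.5, 1]}}

```text
time: 4.45
eef_pos: [0.5681, -0.0706, 0.0218]
tcp_rot: [0.921, 0.39, 0.001, 0.001]
contact_force: [-0.4, 0.3, 0.1]
opening: -0.0
finger_force: 0.0
```

```bash
python3 - <<'E'
from h import *
from plant import vision
rows(arc(np.arange(.108,.165,.006),.0225))
for n in("scene","top"):
    c=vision.read_camera(n)["color"]
    c=c[130:290,250:400] if n=="scene" else c[170:295,285:435]
    c=cv2.resize(c,(540,500),interpolation=cv2.INTER_CUBIC)
    if n=="scene":a=c
cv2.imwrite("pics/s3.png",cv2.resize(np.hstack([a,c]),(800,450)))
E
```

```text
4.45 [ 0.5681 -0.0706  0.0218] [-0.36  0.29  0.13] -0.0
[0.04, 0.61, -0.07, 0.1, -0.05, 2.71]
[-0.0, 1.21, -0.07, 0.1, -0.05, 5.35]
[-0.07, 1.81, -0.07, 0.1, -0.05, 8.0]
[-0.17, 2.4, -0.07, 0.1, -0.05, 10.64]
[-0.3, 2.99, -0.07, 0.1, -0.06, 13.29]
[-0.45, 3.57, -0.07, 0.1, -0.06, 15.93]
[-0.63, 4.14, -0.07, 0.1, -0.06, 18.58]
[-0.83, 4.71, -0.06, 0.09, -0.06, 21.22]
[-1.06, 5.26, -0.06, 0.09, -0.07, 23.87]
[-1.31, 5.8, -0.06, 0.09, -0.07, 26.51]
```

View pics/s3.png

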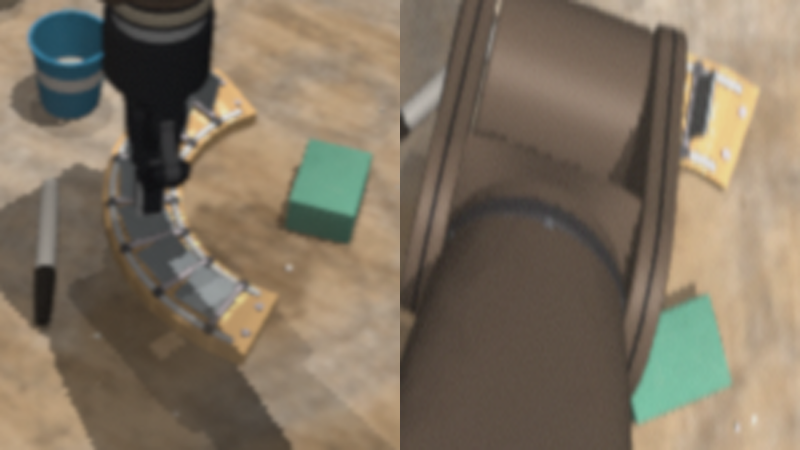

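Blades 1 to 3 lie flat (left panel, (210,290) to (150,230)). The fingers are at (150,205), the base has not moved, and the pot and pen are undisturbed. I'll continue.

Request:
{"method": "arm_command", "body": {"series": [0, 0.6, -0.05, 0, 0, 2.7, 1, 0, 1.2, -0.05, 0, 0, 5.4, 1, -0.1, 1.8, -0.05, 0, 0, 8, 1, -0.2, 2.4, -0.05, 0, 0, 10.6, 1, -0.3, 3, -0.05, 0, 0, 13.3, 1, -0.5, 3.6, -0.05, 0, 0, 15.9, 1, -0.6, 4.1, -0.05, 0, 0, 18.6, 1, -0.6, 4.1, -0.05, 0, 0, 18.6, 1]}}

```text
time: 5.22
eef_pos: [0.5926, -0.103, 0.0216]
tcp_rot: [0.972, 0.236, 0.0, 0.0]
contact_force: [-0.2, -0.4, -0.5]
opening: -0.002
finger_force: 0.0
```

```bash
python3 -c "
from h import *
rows(arc(np.arange(.150,.202,.006),.0225))"
```

```text
5.2167 [ 0.5926 -0.103   0.0216] [-0.25 -0.39 -0.47] -0.0
[0.02, 0.72, -0.09, 0.03, -0.02, 2.62]
[-0.02, 1.32, -0.09, 0.03, -0.02, 5.27]
[-0.09, 1.91, -0.09, 0.03, -0.02, 7.91]
[-0.18, 2.51, -0.09, 0.03, -0.02, 10.56]
[-0.31, 3.09, -0.08, 0.03, -0.02, 13.2]
[-0.46, 3.67, -0.08, 0.03, -0.02, 15.85]
[-0.64, 4.25, -0.08, 0.02, -0.02, 18.49]
[-0.84, 4.81, -0.08, 0.02, -0.02, 21.14]
[-1.07, 5.37, -0.08, 0.02, -0.02, 23.78]
```

Request:
{"method": "arm_command", "body": {"series": [0, 0.7, -0.1, 0, 0, 2.6, 1, 0, 1.3, -0.1, 0, 0, 5.3, 1, -0.1, 1.9, -0.1, 0, 0, 7.9, 1, -0.2, 2.5, -0.1, 0, 0, 10.6, 1, -0.3, 3.1, -0.1, 0, 0, 13.2, 1, -0.5, 3.7, -0.1, 0, 0, 15.9, 1, -0.6, 4.2, -0.1, 0, 0, 18.5, 1, -0.6, 4.2, -0.1, 0, 0, 18.5, 1]}}

```text
time: 5.88
eef_pos: [0.6063, -0.143, 0.0225]
tcp_rot: [0.997, 0.077, 0.0, 0.0]
contact_force: [0.5, 0.9, 0.3]
opening: 0.003
finger_force: 0.0
```

```bash
python3 -c "
from h import *
rows(arc(np.arange(.192,.247,.006),.0225))"
```

```text
5.8833 [ 0.6063 -0.143   0.0225] [0.52 0.86 0.32] 0.0
[-0.01, 0.67, -0.0, 0.01, -0.01, 2.67]
[-0.05, 1.27, -0.0, 0.01, -0.01, 5.31]
[-0.12, 1.87, -0.0, 0.01, -0.01, 7.96]
[-0.21, 2.46, -0.0, 0.01, -0.01, 10.6]
[-0.34, 3.04, 0.0, 0.01, -0.01, 13.25]
[-0.49, 3.63, 0.0, 0.01, -0.01, 15.89]
[-0.67, 4.2, 0.0, 0.01, -0.01, 18.54]
[-0.87, 4.76, 0.0, 0.01, -0.01, 21.18]
[-1.1, 5.32, 0.0, 0.01, -0.01, 23.83]
[-1.35, 5.86, 0.0, 0.01, -0.01, 26.47]
```

Request:
{"method": "arm_command", "body": {"series": [0, 0.7, 0, 0, 0, 2.7, 1, 0, 1.3, 0, 0, 0, 5.3, 1, -0.1, 1.9, 0, 0, 0, 8, 1, -0.2, 2.5, 0, 0, 0, 10.6, 1, -0.3, 3, 0, 0, 0, 13.3, 1, -0.5, 3.6, 0, 0, 0, 15.9, 1, -0.7, 4.2, 0, 0, 0, 18.5, 1, -0.7, 4.2, 0, 0, 0, 18.5, 1]}}

```text
time: 6.55
eef_pos: [0.6054, -0.1854, 0.0223]
tcp_rot: [0.996, -0.084, -0.0, -0.0]
contact_force: [-0.1, -0.0, 0.7]
opening: -0.003
finger_force: 0.0
```

```bash
python3 -c "
from h import *
rows(arc(np.arange(.234,.285,.006),.0225))"
```

```text
6.55 [ 0.6054 -0.1854  0.0223] [-0.14 -0.05  0.67] -0.0
[0.05, 0.59, -0.02, 0.0, 0.02, 2.7]
[0.01, 1.19, -0.02, 0.0, 0.02, 5.34]
[-0.06, 1.79, -0.02, 0.0, 0.02, 7.99]
[-0.16, 2.38, -0.02, 0.0, 0.02, 10.63]
[-0.28, 2.97, -0.01, 0.0, 0.02, 13.28]
[-0.43, 3.55, -0.01, 0.0, 0.02, 15.92]
[-0.61, 4.12, -0.01, 0.0, 0.02, 18.57]
[-0.81, 4.69, -0.01, 0.0, 0.02, 21.21]
[-1.04, 5.24, -0.01, 0.0, 0.02, 23.85]
```

Request:
{"method": "arm_command", "body": {"series": [0, 0.6, 0, 0, 0, 2.7, 1, 0, 1.2, 0, 0, 0, 5.3, 1, -0.1, 1.8, 0, 0, 0, 8, 1, -0.2, 2.4, 0, 0, 0, 10.6, 1, -0.3, 3, 0, 0, 0, 13.3, 1, -0.4, 3.6, 0, 0, 0, 15.9, 1, -0.6, 4.1, 0, 0, 0, 18.6, 1, -0.8, 4.7, 0, 0, 0, 21.2, 1, -0.8, 4.7, 0, 0, 0, 21.2, 1, -0.8, 4.7, 0, 0, 0, 21.2, 1]}}

```text
time: 7.38
eef_pos: [0.5899, -0.2297, 0.0223]
tcp_rot: [0.964, -0.265, -0.0, -0.0]
contact_force: [0.2, -0.3, -1.3]
opening: -0.001
finger_force: 0.0
```

Request:
{"method": "arm_command", "body": {"series": [0, 0, -2, 0, 0, 0, 1, 0, 0, -5, 0, 0, 0, 1, 0, 0, -9, 0, 0, 0, 1, 0, 0, -13, 0, 0, 0, 1, 0, 10, -16, 0, 0, 0, 1, 0, 14, -18, 0, 0, 0, 1, 0, 18, -18, 0, 0, 0, 1, 0, 22, -18, 0, 0, 0, 1, 0, 25, -18, 0, 0, 0, 1, 0, 25, -18, 0, 0, 0, 1]}}

```text
time: 8.22
eef_pos: [0.464, -0.4399, 0.2025]
tcp_rot: [0.964, -0.265, 0.0, 0.0]
contact_force: [1.4, 0.0, -0.3]
opening: 0.004
finger_force: 0.0
```

```bash
python3 - <<'E'
from h import *
from plant import vision
rows([])
for n in("scene","top"):
    c=vision.read_camera(n)["color"]
    c=c[130:290,250:400] if n=="scene" else c[170:295,285:435]
    c=cv2.resize(c,(540,500),interpolation=cv2.INTER_CUBIC)
    if n=="scene":a=c
cv2.imwrite("pics/s4.png",cv2.resize(np.hstack([a,c]),(800,450)))
E
```

```text
8.2167 [ 0.464  -0.4399  0.2025] [ 1.43  0.04 -0.34] 0.0
```

View pics/s4.png

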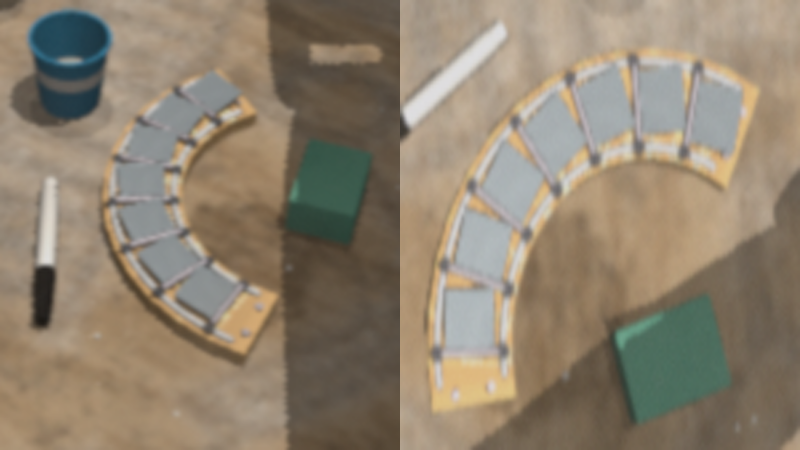

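All seven blades lie flat in both views. The base, pot, pen and wax block are where they were, and the arm is clear, so I'm handing in.

```bash
python3 -c "
from plant import ctrl
print(ctrl.sign_off())"
```

```text
the job is handed in; nothing more can be done
None
```

I swept the louvre from blade 1 to blade 7 in 8 s of robot time and handed the job in; the final pictures show all seven blades flat and the louvre, wax block, marker pen and pot in place, but sign-off returned no verdict, and I judged the blade angles by eye without measuring them.

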